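Tool-crib inspection: carton into the bay, two samples centred under the scan bar

TASK

Push the carton along the rollers until it is fully home against the end stop of the yellow bay. Then take the tall steel socket and the blue square die holder out of it and stand each upright, set down gently and not dropped, on the inspection plate, the socket centred on the orange disc and the die holder centred on the yellow square and squared up with it, each midway between its two stops, without touching the grey scan bar above. With both in place press the green button fully down and let it go; the carton stays home with the small socket and the wrench in it, and everything else stays where it is.

Things in the scene. Friction and masses are not known exactly. Their poses are not given: they have to be found in the camera images.
- carton: open shallow cardboard carton on the rollers, 160 (x) x 220 (y) x 40 mm high, walls and floor 4 mm, origin at the centre of its underside (47 mm above the table); it runs along its y axis between the side rails (4 mm play each side). The samples stand on its floor.
- bay (a point): point where the carton's origin lies when the carton is home against the end stop; x across the row, y along the row towards the end stop, whose face is 110 mm further along y and 74 mm above the table
- roller_frame: green frame, 200 mm wide (x), 480 mm long (y), with 14 free steel rollers across it, their tops 47 mm above the table; origin under its middle on the table (the bay point is at y = +115 mm). Side rails 58 mm high, raised to 74 mm and yellow along the last 220 mm, the bay; yellow end stop at the +y end.
- socket: tall steel socket: upright cylinder 32 mm in diameter, 60 mm high, dark band and dark mouth on top; origin at the centre of its underside, z up. It starts standing in the carton, at either end.
- die_holder: blue square die holder: upright block 28 x 28 x 50 mm with a brass round boss 20 mm in diameter, 10 mm high on top; origin at the centre of its underside, x and y square to its flat sides, z up. It starts standing in the carton at the other end, turned up to 0.3 rad to it.
- mark_round (a point): centre of the orange disc (39 mm diameter, flush) on the aluminium plate's top, 30 mm above the table; x points in under the scan bar (to the robot's left), y along the plate to the robot. Its two stops are dark bars 8 mm high, 8 mm thick (x), 40 mm long (y), inner faces at x = -24 and +24 mm. The plate reaches x = -50 to +50 mm; the yellow square is 120 mm along +y.
- mark_square (a point): centre of the yellow square (35 mm, flush) on the same plate; same axes; its two stops have inner faces at x = -22 and +22 mm, 8 mm high, 40 mm long.
- scan_bar: grey bar overhanging the plate's left side; origin on the table, axes as the marks (these lie at x -30, y -60 and +60 mm). Fills x -15 to +75, y -135 to +135 mm, 170 to 220 mm above the table, on two posts at x 75, y +-120 mm. A vertical gripper over a mark would hit it: come in leaning back to -x, 30 to 45 degrees from vertical.
- capture (a joint): travel of the green push button in m: 0 up, 0.006 fully down; springs back; about 5 N
- capture_top (a point): centre of the top of the green button, 32 mm in diameter, on a grey console 80 x 100 x 30 mm behind the roller row; pressed straight down
- short_socket: short black socket with red band, 24 mm diameter, 26 mm high, stays in the carton
- wrench: steel wrench 140 mm long lying along the far wall in the carton, stays in it; origin under its middle
- mallet: orange mallet 270 mm long lying at the back, leave alone
- screwdriver: yellow-handled screwdriver 200 mm long lying behind the roller row, leave alone
- jar: jar with red lid, 60 mm diameter, 85 mm high, leave alone
- battery: black and red tool battery 75 x 110 x 80 mm, leave alone

How it is judged:
By the outcome, as a careful person would: the job done as asked, in the order asked, and still so for the second after the job is handed in, with the robot touching nothing.
It also fails if it takes over 72 s, if anything falls off the work surface, if the arm or the gripper's body presses on something with over 40 N, if the wrist force passes 120 N, or if a joint passes its speed limit or range.

ROBOT

A 6-joint arm with a two-finger parallel gripper is mounted at the origin on the work surface. World frame = base frame: x ahead of the robot, y to its left, z up, the work surface at z = 0. Lengths are in mm, angles in rad, forces in N, time in s.
With the tool pointing down it reaches from about 300 to 1000 mm from the base axis. Payload 5.1 kg.
Tool frame: the origin (TCP) lies on the centre line of the jaws, within the pads' length; the fingertips stand 19 mm ahead of it and the grasp point (between the pads) is the TCP; z points along the fingers, y is the line along which they close (so a half turn about z gives the same grasp; the last joint's range is limited). The gripper opens to 95 mm and grips with 3 to 60 N. Pads are 20 mm wide; open, the fingers measure 119 mm over their backs; the gripper's body (75 mm by 180 mm) begins 59 mm behind the grasp point.
Start: joints at [-1.22, 0.124, 1.65, -0, 1.367, -0.083], TCP at [273.177, -589.796, 233.656] pointing down, gripper open.
Joint ranges: [-2.61, 2.61], [-1.02, 2.33], [0.03, 2.71], [-1.35, 4.49], [0.32, 2.68], [-2.91, 2.91]. Speed limits (rad/s): [2.57, 2.57, 3.14, 3.14, 3.14, 3.14].

INTERFACE

Orientations are given as a unit quaternion [w, x, y, z].
In Python, from workcell import r gives the robot as it stands. Calls block until the motion is done:
- r.move_ptp(position, orientation): joint-space move of the TCP to a pose.
- r.move_straight(position, frame=None, feed=150, threshold=None): straight line of the TCP; frame=None keeps the orientation; feed is the mean speed in mm/s. With threshold (N) it stops when the force on the tool has changed by that much, and returns True; else False.
- r.set_joints(angles): joint-space move.
- r.grip(opening, squeeze=None): finger opening in mm; squeeze is the grip in N (None keeps the last); returns when the fingers have stopped.
- r.wait(seconds).
- r.solve_ik(position, orientation): joint angles nearest the present ones, or None.
- r.get_image(name): name is "side" or "top"; returns the picture (384x512x3 uint8, red, green, blue); there is no depth.
- r.camera_info(name): a dict with "fx", "fy", "cx", "cy" (pixels), "position" and "attitude" of the camera in the world. Camera axes: x right, y up, looking along -z (the intrinsics and any distortion apply to the point x, -y, -z); pixel columns grow to the right and rows downward; lengths in mm; the calibration is good to about 2 mm. A picture is of the moment at which its call begins. camera_info takes no time and is no camera call.
A pose or a line that the arm cannot do raises r.PlanningError and nothing moves.
- r.hand_in(): hands the job in; it is judged then, once.
Readings, each from a call of its own:
- r.read_time(): time.
- r.read_q(): joint angles.
- r.read_joint_velocities(): joint speeds.
- r.read_joint_torque(): joint torques, N m.
- r.read_tcp_pos(): TCP position.
- r.read_orientation(): TCP orientation.
- r.read_ft_force(): force on the tool from outside, world axes, zero at the start.
- r.read_moment(): the same for the moment, N m.
- r.read_finger_gap(): finger opening in mm.
- r.read_gripper_force(): force on a finger pad.
Only numpy, scipy, OpenCV 4.12 (cv2) and the standard library are available. Lean on these libraries where they do the work, as an engineer would, in place of code of your own. Each camera call takes 0.05 s, during which the arm holds its last target. There are 200 camera calls.

## Working session

There is one attempt and no reset: what is moved stays moved. The work goes in short steps, each a Python script; the robot and the scene stay as the last script left them, time stands still between calls to the robot, and variables do not carry over. Pictures are saved under pics/ and viewed, at most 10 in all, crops included, and the job is handed in when it is done.

```bash
mkdir -p pics; ls
python3 - <<'E'
from workcell import r
import cv2,numpy as np
for n in("side","top"):
    im=r.get_image(n); cv2.imwrite(f"pics/{n}0.png",im[:,:,::-1]); print(n,r.camera_info(n))
    cv2.imwrite(f"pics/{n}0b.png",cv2.resize(im[:,:,::-1],(800,600),interpolation=cv2.INTER_CUBIC))
E
```

```text
pics
side {'fx': 423.48341641616776, 'fy': 423.48341641616776, 'cx': 257.9701739312152, 'cy': 197.06870525529254, 'position': array([ 26.73425076, 854.25784477, 963.41300241]), 'attitude': array([-0.2896464 , -0.12005788,  0.38589539,  0.86762654])}
top {'fx': 425.73206432846956, 'fy': 425.73206432846956, 'cx': 250.88805657078134, 'cy': 192.46697903343812, 'position': array([ 421.15520458,   61.61939239, 1139.61980264]), 'attitude': array([ 0.70652014,  0.05934624, -0.05292976, -0.70321103])}
```

View pics/top0b.png

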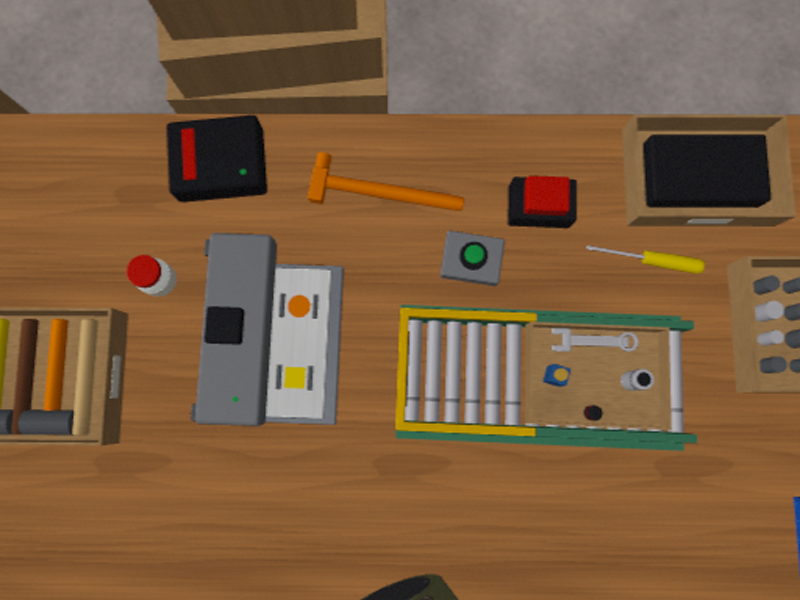

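View pics/side0b.png

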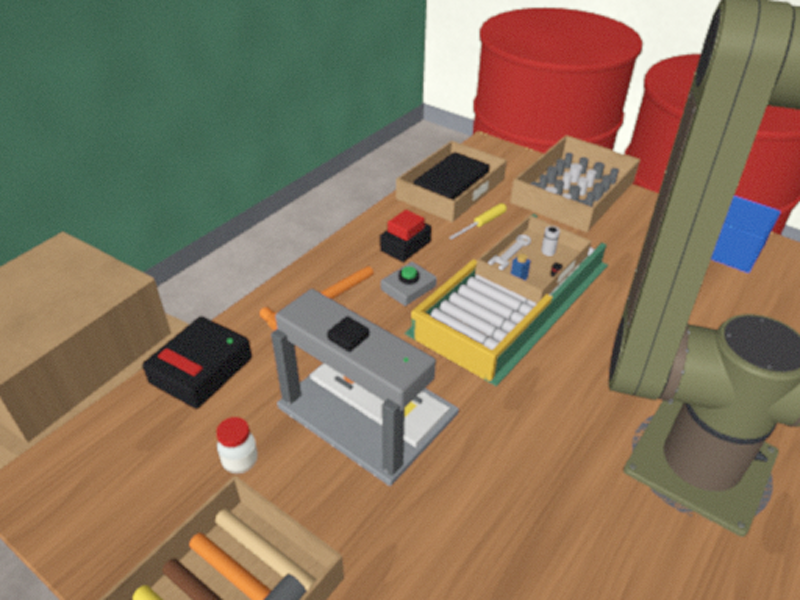

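The top view (at 800 px) shows the row with the end stop on the left at about x=400, and the carton at x 525–670. The socket is near (637,380), the die holder (557,375), the disc (298,306), the square (294,377) and the button (473,254). The side view agrees with this layout.

```bash
cat > h.py <<'E'
from workcell import r
import cv2,numpy as np
from scipy.spatial.transform import Rotation as R
def ray(n,px):
    c=r.camera_info(n);q=c["attitude"]
    M=R.from_quat([q[1],q[2],q[3],q[0]])
    d=M.apply([(px[0]-c["cx"])/c["fx"],-(px[1]-c["cy"])/c["fy"],-1]);return np.array(c["position"]),d
def cast(n,px,z):
    o,d=ray(n,px);return o+d*(z-o[2])/d[2]
def tri(pa,pb):
    (o,d),(p,e)=ray("top",pa),ray("side",pb)
    s=np.linalg.lstsq(np.c_[d,-e],p-o,rcond=None)[0];A=o+s[0]*d;B=p+s[1]*e
    return (A+B)/2,np.linalg.norm(A-B)
def blobs(im,lo,hi,box,amin=8):
    hsv=cv2.cvtColor(im,cv2.COLOR_RGB2HSV);m=cv2.inRange(hsv,np.array(lo),np.array(hi))
    k=np.zeros_like(m);x0,y0,x1,y1=box;k[y0:y1,x0:x1]=m[y0:y1,x0:x1]
    n,l,s,c=cv2.connectedComponentsWithStats(k)
    o=sorted([(int(s[i,4]),c[i],s[i,:4],l==i) for i in range(1,n) if s[i,4]>=amin],key=lambda t:-t[0]);return o
def quat(tilt,yaw):
    """tool y (closing) along direction yaw from world +x; tilt leans the tool back to the side of -y"""
    cy=np.array([np.cos(yaw),np.sin(yaw),0]);h=np.array([-np.sin(yaw),np.cos(yaw),0])
    z=np.sin(tilt)*h-np.array([0,0,np.cos(tilt)]);x=np.cross(cy,z)
    q=R.from_matrix(np.c_[x,cy,z]).as_quat();return np.array([q[3],q[0],q[1],q[2]])
E
python3 - <<'E'
from h import *
np.set_printoptions(precision=1,suppress=True)
t=r.get_image("top");s=r.get_image("side")
F=lambda b:(b[0],b[1],b[2])
def show(l,bs,n,z):
    for b in bs[:2]: print(l,b[0],b[1],b[2],cast(n,b[1],z))
o=blobs(t,(5,180,120),(16,255,255),(175,180,215,212));show("disc",o,"top",30)
y=blobs(t,(22,150,120),(34,255,255),(175,225,215,260));show("sq",y,"top",30)
g=blobs(t,(50,120,60),(85,255,255),(285,145,325,185));show("btn",g,"top",40)
gs=blobs(s,(50,120,60),(85,255,255),(240,160,285,190));show("btnS",gs,"side",40)
if g and gs: print("tri",tri(g[0][1],gs[0][1]))
b=blobs(t,(100,100,40),(125,255,255),(338,225,375,255));show("die",b,"top",101)
b=blobs(t,(14,100,120),(28,255,255),(338,225,370,250));show("boss",b,"top",111)
b=blobs(t,(0,0,0),(180,255,60),(395,230,425,255));show("mouth",b,"top",111)
f=blobs(t,(20,180,90),(34,255,255),(245,190,350,290));show("bay",f,"top",74)
p=np.float32(np.argwhere(f[0][3])[:,::-1]);print("rect",[cast("top",c,74)[:2] for c in cv2.boxPoints(cv2.minAreaRect(p))])
g=blobs(t,(60,80,30),(90,255,255),(335,190,455,295));show("rail",g,"top",58)
for q in g[:2]:
    p=np.float32(np.argwhere(q[3])[:,::-1]);print("rect",[cast("top",c,58)[:2] for c in cv2.boxPoints(cv2.minAreaRect(p))])
cv2.imwrite("pics/c.png",cv2.resize(t[185:290,250:450,::-1],(800,420),interpolation=cv2.INTER_CUBIC))
for p in [(380,240,),(300,240)]:print(p)
q=quat(0,0)
for P,Q in [((390,-420,80),quat(0,0)),((410,220,68),quat(.65,0)),((290,220,68),quat(.65,0)),((410,-160,88),quat(.65,0)),((410,0,88),quat(.65,0)),((410,-160,200),quat(.65,0)),((410,120,200),quat(.65,0))]:print(P,r.solve_ik(P,Q))
E
```

```text
disc 146 [191.  195.6] [185 189  13  14] [590.1 230.1  30. ]
sq 165 [188.3 241.3] [182 235  13  14] [470.1 233.9  30. ]
btn 125 [303.  162.3] [297 157  13  12] [678.7 -65.2  40. ]
btnS 61 [261.3 174.5] [257 171  10   8] [678.4 -68.1  40. ]
tri (array([677.4, -65.3,  42.6]), np.float64(1.5620566135607061))
die 99 [353.7 240.4] [348 233  15  14] [ 471.  -178.2  101. ]
boss 582 [352.6 235.9] [338 225  32  25] [ 481.2 -173.5  111. ]
boss 52 [358.6 239.2] [355 236   8   8] [ 473.4 -187.7  111. ]
mouth 53 [411.7 242.5] [408 239   8   8] [ 466.4 -314.2  111. ]
bay 1413 [286.5 237.5] [253 197  90  82] [478.8 -17.6  74. ]
rect [array([386.2,  67.1]), array([581.8,  60. ]), array([ 573.4, -166.2]), array([ 378.6, -152.6])]
rail 1118 [389.9 280.2] [335 273 111  15] [ 375.2 -274.6   58. ]
rail 691 [392.2 204. ] [335 199 109  13] [ 566.  -289.2   58. ]
rect [array([ 366.9, -137.8]), array([ 393.7, -139.6]), array([ 383.5, -411.9]), array([ 356.9, -409. ])]
rect [array([ 564.5, -142.4]), array([ 586.9, -144.5]), array([ 569.6, -419.7]), array([ 547.4, -416.8])]
(380, 240)
(300, 240)
(390, -420, 80) [-0.9  0.1  1.9 -0.   1.1 -0.9]
(410, 220, 68) [ 0.  -0.2  2.3  0.7  1.1 -0.4]
(290, 220, 68) [ 0.  -0.5  2.6  0.7  1.2 -0.3]
(410, -160, 88) [-0.8  0.1  2.1  0.4  1.5 -0.9]
(410, 0, 88) [-0.5 -0.1  2.3  0.6  1.4 -0.7]
(410, -160, 200) [-0.8 -0.1  2.   0.5  1.7 -0.8]
(410, 120, 200) [-0.2 -0.4  2.2  0.6  1.5 -0.4]
```

View pics/c.png

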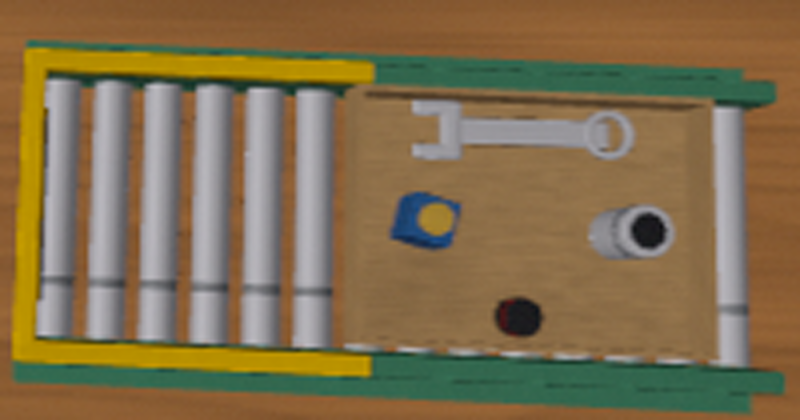

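The crop confirms the row runs at about -0.036 rad. The carton's open end is near crop x=715 (y about -378), with one roller free behind it. Next I push the carton home.

Run:
```python
from h import *
np.set_printoptions(precision=1,suppress=True)
X=lambda y:484+.036*(y-63.5)
q=quat(0,-.036); P=lambda y,z:(X(y),y,z)
t=r.get_image("top");print("wall",cast("top",(429,242.5),87))
r.grip(0,30)
r.move_ptp(P(-408,140),q)
print(r.move_straight(P(-408,80),feed=100,threshold=15),r.read_tcp_pos())
print(r.move_straight(P(-215,80),feed=70,threshold=30),r.read_ft_force())
print(r.move_straight(P(-150,80),feed=30,threshold=12),r.read_tcp_pos(),r.read_ft_force())
r.wait(.3);print(r.read_ft_force())
p=r.read_tcp_pos()
r.move_straight(P(p[1]-25,80),feed=50)
r.move_straight(P(p[1]-40,230),feed=250)
r.grip(56)
r.move_ptp((470,-400,260),quat(.6,-.036))
print(r.read_time())
t=r.get_image("top");cv2.imwrite("pics/t1.png",t[:,:,::-1])
cv2.imwrite("pics/c1.png",cv2.resize(t[185:290,240:440,::-1],(800,420),interpolation=cv2.INTER_CUBIC))
s=r.get_image("side");cv2.imwrite("pics/s1.png",s[:,:,::-1])
```

```text
wall [ 467.5 -365.2   87. ]
False [ 467.2 -408.3   80.3]
False [-0.1  0.2  0.7]
True [ 474.9 -183.5   80. ] [ 0.6 -1.8  1.5]
[ 0.5 -1.5 -0.4]
11.1917
```

View pics/c1.png

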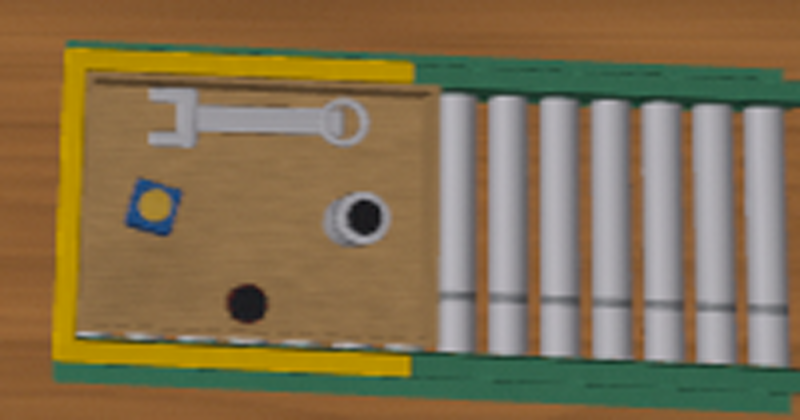

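The crop shows the carton against the end stop, at crop x about 80, with the die holder at (153,208), the socket at (365,217), and everything upright. Next I measure both parts.

```bash
cat > meas.py <<'E'
from h import *
np.set_printoptions(precision=2,suppress=True)
t=cv2.imread("pics/t1.png")[:,:,::-1].copy();s=cv2.imread("pics/s1.png")[:,:,::-1].copy()
b=blobs(t,(0,0,0),(180,255,70),(320,228,342,250));m=b[0];print("mouth",m[:3],cast("top",m[1],111))
b=blobs(t,(100,90,40),(125,255,255),(265,225,295,250));d=b[0]
x0,y0=266,225;crop=cv2.resize(t[y0:250,x0:295],None,fx=8,fy=8,interpolation=cv2.INTER_CUBIC)
hsv=cv2.cvtColor(crop,cv2.COLOR_RGB2HSV)
mk=cv2.inRange(hsv,np.array((98,90,40)),np.array((128,255,255)))
c=max(cv2.findContours(mk,cv2.RETR_EXTERNAL,cv2.CHAIN_APPROX_NONE)[0],key=cv2.contourArea)
R_=cv2.minAreaRect(c);px=(cv2.boxPoints(R_)+.5)/8-.5+[x0,y0];w=np.array([cast("top",p,98)[:2] for p in px])
e=np.diff(w,axis=0);print("die",w.mean(0),np.linalg.norm(e,axis=1),[np.arctan2(*v[::-1]) for v in e])
mk=cv2.inRange(hsv,np.array((14,120,150)),np.array((30,255,255)));mk[:, :72]=0
c=[(k,cv2.minEnclosingCircle(k)) for k in cv2.findContours(mk,cv2.RETR_EXTERNAL,cv2.CHAIN_APPROX_NONE)[0] if cv2.contourArea(k)>300]
for k,(cc,rr) in c:
    p=(np.array(cc)+.5)/8-.5+[x0,y0];print("boss",p,rr/8*2.42,cast("top",p,110))
for n,im,box,lo,hi in[("boss",s,(300,120,370,200),(14,120,120),(30,255,255)),("blue",s,(300,120,370,200),(100,90,40),(125,255,255)),("dark",s,(310,120,380,200),(0,0,0),(180,255,60))]:
    for q in blobs(im,lo,hi,box)[:3]:print(n,q[:3])
E
python3 meas.py
```

```text
mouth (55, array([330.67, 238.8 ]), array([327, 235,   8,   9], dtype=int32)) [ 474.12 -120.76  111.  ]
die [480.     5.25] [29.55 27.78 29.51] [np.float64(-0.2878509566217429), np.float64(-1.8516554533488154), np.float64(2.8497605486671485)]
boss [278.24 235.9 ] 9.049544529914856 [480.5    4.99 110.  ]
boss (891, array([314.8 , 141.05]), array([300, 120,  41,  51], dtype=int32))
boss (134, array([356.34, 144.54]), array([344, 138,  26,  15], dtype=int32))
boss (89, array([345.78, 194.17]), array([339, 188,  14,  12], dtype=int32))
blue (10, array([303.3, 198.4]), array([300, 197,   6,   3], dtype=int32))
```

```bash
cat > pp.py <<'E'
from h import *
np.set_printoptions(precision=2,suppress=True)
T=.65; MY=-.032; H=np.array([.032,1,0])
def pick(x,y,yaw,op=56):
    q=quat(T,yaw);h=np.array([-np.sin(yaw),np.cos(yaw),0]);a=np.array([x,y,90.])
    back=a-90*(np.sin(T)*h-np.array([0,0,np.cos(T)]))
    r.move_ptp(back,q);r.grip(op)
    print("touch",r.move_straight(a,feed=100,threshold=10))
    r.grip(0,30);print("gap",r.read_finger_gap(),"tcp",r.read_tcp_pos())
    r.move_straight(a+[0,0,75],feed=100);print("lifted",r.read_finger_gap(),r.read_ft_force())
def place(m,dz=39,op=56):
    q=quat(T,MY);m=np.array([m[0],m[1],30.+dz])
    r.move_ptp(m-120*H+[0,0,75],q)
    r.move_straight(m-60*H+[0,0,26],feed=150)
    r.move_straight(m+[0,0,22],feed=80);r.wait(.2);f0=r.read_ft_force()
    r.move_straight(m+[0,0,4],feed=40)
    print("down",r.move_straight(m-[0,0,5],feed=10,threshold=2.5),r.read_tcp_pos()-m,r.read_ft_force()-f0)
    r.grip(op)
    back=m-110*(np.sin(T)*H-np.array([0,0,np.cos(T)]))
    r.move_straight(back,feed=130)
    r.move_ptp(back-100*H+[0,0,40],q)
    print("t",r.read_time())
E
python3 - <<'E'
from pp import *
for p,y in[((474,-121,90),-.036),((474,-121,165),-.036),((480,5,90),-.288),((480,5,165),-.288),((590,230,69),MY),((470,234,69),MY),((586,110,144),MY),((466,114,144),MY)]:
    print(p,r.solve_ik(p,quat(T,y)))
pick(474.1,-120.8,-.036)
place((590.1,230.1))
t=r.get_image("top");s=r.get_image("side")
cv2.imwrite("pics/t2.png",t[:,:,::-1]);cv2.imwrite("pics/s2.png",s[:,:,::-1])
a=cv2.resize(t[150:270,110:310,::-1],(760,456),interpolation=cv2.INTER_CUBIC)
cv2.imwrite("pics/c2.png",a)
E
```

```text
(474, -121, 90) [-0.65  0.11  2.02  0.52  1.44 -0.8 ]
(474, -121, 165) [-0.65  0.01  1.99  0.52  1.56 -0.73]
(480, 5, 90) [-0.46 -0.08  2.22  0.69  1.22 -0.49]
(480, 5, 165) [-0.46 -0.2   2.18  0.66  1.34 -0.38]
(590, 230, 69) [ 0.02  0.23  1.94  0.75  1.08 -0.35]
(470, 234, 69) [ 0.03 -0.02  2.21  0.77  1.06 -0.36]
(586, 110, 144) [-0.19  0.11  1.92  0.67  1.3  -0.41]
(466, 114, 144) [-0.23 -0.16  2.19  0.66  1.32 -0.43]
touch False
gap 31.54482402446051 tcp [ 474.12 -120.98   90.23]
lifted 31.613531646053712 [-0.59 -0.19 -2.27]
down True [ 0.15 -0.01  0.26] [-1.12 -0.05  7.43]
t 21.025
```

View pics/c2.png

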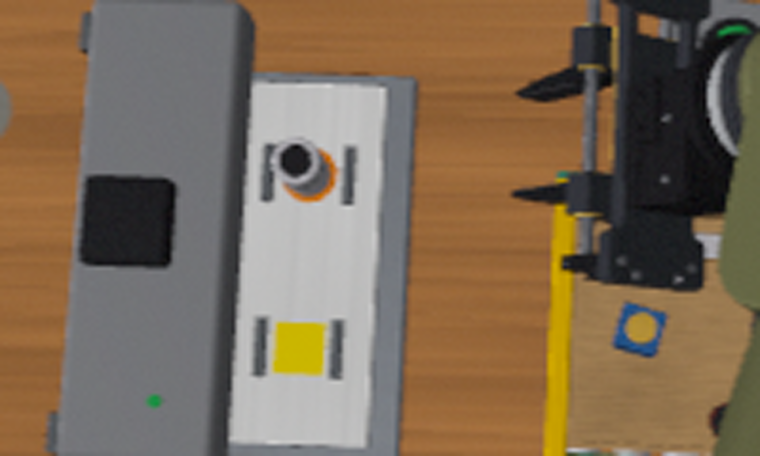

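The socket stands between its stops, with its mouth at crop (297,160), and the die holder is undisturbed at (640,328). I check the socket's offset and move the die holder.

```bash
cat > chk.py <<'E'
from h import *
def chk(f):
    t=cv2.imread(f)[:,:,::-1].copy()
    m=blobs(t,(0,0,0),(180,255,70),(182,184,194,198))[0];print("socket",m[0],m[2],cast("top",m[1],90))
E
python3 - <<'E'
from pp import *
from chk import chk
chk("pics/t2.png")
pick(480.3,5.1,-.288)
place((470.1,233.9))
t=r.get_image("top");s=r.get_image("side")
cv2.imwrite("pics/t3.png",t[:,:,::-1]);cv2.imwrite("pics/s3.png",s[:,:,::-1]);chk("pics/t3.png")
cv2.imwrite("pics/c3.png",cv2.resize(t[175:275,150:300,::-1],(780,520),interpolation=cv2.INTER_CUBIC))
E
```

```text
socket 47 [184 188   8   8] [590.59 230.68  90.  ]
touch False
gap 27.994852720792792 tcp [480.51   4.93  90.2 ]
lifted 27.634726369498456 [ 0.6   0.42 -2.78]
down True [0.17 0.03 0.19] [-0.46  0.24  7.69]
t 30.2
socket 47 [184 188   8   8] [590.59 230.68  90.  ]
```

View pics/c3.png

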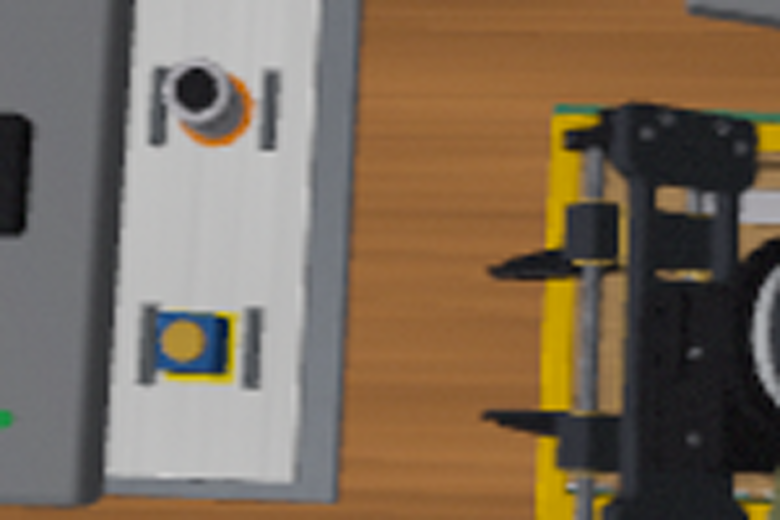

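Run:
```python
from pp import *
t=cv2.imread("pics/t3.png")[:,:,::-1].copy()
x0,y0=174,226;c=cv2.resize(t[y0:254,x0:200],None,fx=8,fy=8,interpolation=cv2.INTER_CUBIC);hsv=cv2.cvtColor(c,cv2.COLOR_RGB2HSV)
b=blobs(t,(12,100,100),(23,230,235),(176,232,192,248))
for k in b[:2]:print("boss",k[0],k[2],cast("top",k[1],90))
mk=cv2.inRange(hsv,np.array((98,90,75)),np.array((128,255,255)))
k=max(cv2.findContours(mk,cv2.RETR_EXTERNAL,cv2.CHAIN_APPROX_NONE)[0],key=cv2.contourArea)
w=np.array([cast("top",(p+.5)/8-.5+[x0,y0],80)[:2] for p in cv2.boxPoints(cv2.minAreaRect(k))]);print(w.mean(0),np.diff(w,axis=0))
q=quat(0,0);B=np.array([677.8,-65.5,0])
r.grip(0,30)
r.move_ptp(B+[0,0,130],q)
r.move_straight(B+[0,0,70],feed=120,threshold=15)
r.wait(.2);f0=r.read_ft_force()
print(r.move_straight(B+[0,0,48],feed=15,threshold=15),r.read_tcp_pos(),r.read_ft_force()-f0)
r.wait(.3);print(r.read_tcp_pos(),r.read_ft_force()-f0)
r.move_straight(B+[0,0,75],feed=40)
r.move_straight(B+[0,0,220],feed=150)
r.set_joints([-1.22,.124,1.65,0,1.367,-.083]);print(r.read_time())
t=r.get_image("top");s=r.get_image("side")
cv2.imwrite("pics/t4.png",t[:,:,::-1]);cv2.imwrite("pics/s4.png",s[:,:,::-1])
cv2.imwrite("pics/c4.png",np.hstack([cv2.resize(t[140:300,120:440,::-1],(400,200)),cv2.resize(s[130:310,150:470,::-1],(400,200))]))
cv2.imwrite("pics/c4.png",np.vstack([cv2.resize(t[140:290,120:440,::-1],(640,300)),cv2.resize(s[130:280,150:470,::-1],(640,300))]))
```

```text
boss 46 [181 237   8   7] [470.5  233.06  90.  ]
[470.14 233.47] [[ 27.88  -0.07]
 [ -0.91 -30.78]
 [-27.87   0.2 ]]
True [678.43 -65.6   65.51] [-0.18 -0.06  3.45]
[678.41 -65.61  65.28] [-0.52 -1.19  3.75]
38.0333
```

View pics/c4.png

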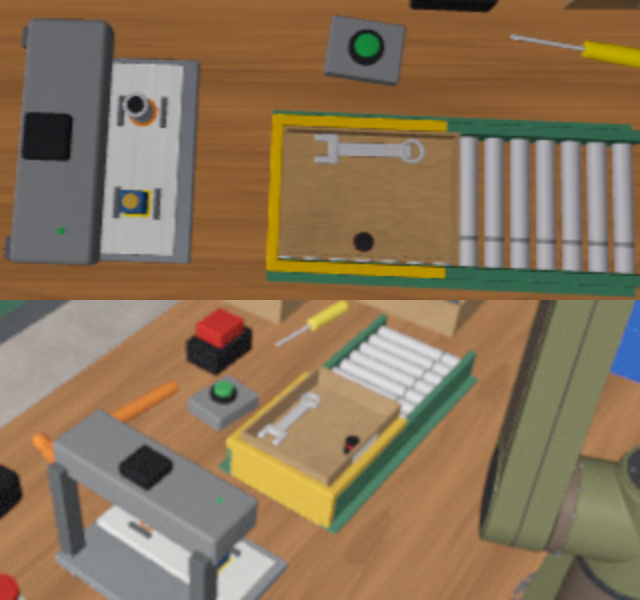

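Both parts are within about 1 mm of their marks, and the carton is home with the wrench and short socket in it. The button press stopped early on a force transient at about 4 N, so I press again in small steps until the force shows the bottom.

Run:
```python
from pp import *
q=quat(0,0);B=np.array([677.8,-65.5,0])
r.move_ptp(B+[0,0,130],q);r.move_straight(B+[0,0,72],feed=120);r.wait(.3);f0=r.read_ft_force()
for z in np.arange(68,50,-1.):
    r.move_straight(B+[0,0,z],feed=10);r.wait(.1);f=(r.read_ft_force()-f0)[2];print(z,r.read_tcp_pos()[2],f)
    if f>16:break
r.wait(.2)
r.move_straight(B+[0,0,75],feed=40);r.move_straight(B+[0,0,220],feed=150)
r.set_joints([-1.22,.124,1.65,0,1.367,-.083]);print(r.read_time())
```

```text
68.0 68.37277746296166 2.7658687173788694
67.0 67.27781370232712 4.617848947747803
66.0 66.28006045136308 4.179040281684028
65.0 65.27826655688705 5.188900178013827
64.0 65.24597195246959 9.036357607207659
63.0 65.15120151863101 12.927381523029922
62.0 65.10021001225881 16.74367612822454
48.35
```

Run:
```python
from h import *
s=cv2.imread("pics/s4.png")[:,:,::-1].copy()
b=blobs(s,(45,100,40),(85,255,255),(240,150,285,195))[0];print(b[:3])
c=r.camera_info("side");q=c["attitude"];M=R.from_quat([q[1],q[2],q[3],q[0]]).inv()
def proj(p):
    v=M.apply(np.array(p)-c["position"]);return c["cx"]-c["fx"]*v[0]/v[2],c["cy"]+c["fy"]*v[1]/v[2]
a=np.linspace(0,2*np.pi,72)
for z in(36,40,43,46,49,52):
    k=1-(z-40)/1100
    cx,cy=421+257.5*k,62-127*k
    P=np.array([proj((cx+16*np.cos(t),cy+16*np.sin(t),z)) for t in a]);print(z,P.min(0),P.max(0))
```

```text
(67, array([261.46268657, 174.44776119]), array([257, 171,  10,   8], dtype=int32))
36 [255.93889631 172.78277158] [265.22598487 178.69422408]
40 [256.09084105 172.05527783] [265.39942202 177.96864079]
43 [256.20526301 171.50745661] [265.53002867 177.42222219]
46 [256.32008448 170.95773802] [265.66109122 176.87387997]
49 [256.43530756 170.40611218] [265.79261205 176.32360394]
52 [256.55093436 169.85256915] [265.92459357 175.77138388]
```

Run:
```python
from workcell import r
print(r.hand_in())
```

```text
the job is handed in; nothing more can be done
None
```

The job is handed in at about 48 s: carton pushed home, socket and die holder measured within about 1 mm of their marks, and the button released after a press to a hard stop (5 N rising to 17 N, full travel judged from force, not seen).

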